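# Hang the pressure readout on its keyhole studs

## Robot

A 7-joint arm with a two-finger parallel gripper is mounted at the origin on the work surface. World frame = base frame: x ahead of the robot, y to its left, z up, the work surface at z = 0. Lengths are in m, angles in rad, forces in N, time in s.
With the tool pointing down it reaches from about 0.4 to 0.9 m from the base axis. Payload 5.5 kg.
Tool frame: the origin (TCP) lies between the finger pads; the fingertips stand 14 mm ahead of it and the grasp point (between the pads) lies 5 mm behind it; z points along the fingers, y is the line along which they close (so a half turn about z gives the same grasp; the last joint's range is limited). The gripper opens to 85 mm and grips with 20 to 120 N. Pads are 22 mm wide; open, the fingers measure 114 mm over their backs; the gripper's body (76 mm by 85 mm) begins 54 mm behind the grasp point. The pads swing forward as they close: fully open they stand 13 mm farther back than shut.
Start: joints at [1.499, 0.501, -0.427, 1.55, 0.221, 1.138, -0.21], TCP at [0.214, -0.614, 0.245] pointing down, gripper open.
Joint ranges: [-2.88, 2.88], [-0.31, 2.03], [-1.54, 1.56], [0.2, 2.42], [-1.41, 4.55], [0.19, 2.02], [-2.57, 2.57]. Speed limits (rad/s): [2.57, 2.57, 3.14, 3.14, 3.14, 3.14, 3.14].

## Interface

Orientations are given as a unit quaternion [x, y, z, w].
In Python, from station import * gives the robot as it stands. The module is installed in compiled form; this text tells all that it offers.
- The arm moves only by the tool apply_moves, never from a script. Its argument "deltas" is a list of rows, each an object with "delta_pos": the shift along the world's x, y, z in mm, a list of three; "roll": the turn about the world's z in degrees. In form: [{"delta_pos": [tx, ty, tz], "roll": roll}, ...]. A call has exactly 5 rows; each row is the pose to reach, as a shift and turn from the pose commanded when the call began; what a row does not reach only later rows make up. A row lasts 1/12 s, in which the tool goes at most 41.7 mm and 7.16 degrees, less where a joint would pass 70% of its speed; a pose out of reach is approached as far as the arm can. A call with a gripper value outside its range is refused whole. "claw" is the closure, from 0 (fully open) to 1 (shut), set as the call begins (left out, the last holds). The fingers move at their own pace and stop on an object; "squeeze" is the grip in N (left out, the last holds). Time passes only in rows, so rows that repeat a pose let the fingers close, or fill a call up. It gives the time, the measured TCP pose, the force, the opening and the grip force at its end, in the units of the state.
- state(): the state, without advancing time (a new reading comes with each control period).
- get_image(name): name is "side" or "top"; returns (picture, depth): 384x512x3 uint8, red, green, blue; 384x512 float32, m along the optical axis (not along the pixel's ray), 0 where there is no reading.
- camera_model(name): a dict with "camera_matrix" (3x3 intrinsics, pixels), "R" (3x3) and "t" (3): a world point X has camera coordinates R X + t. Camera axes: x right, y down, z forward; pixel columns grow to the right and rows downward; lengths in m; the calibration is good to about 2 mm. A picture is of the moment at which its call begins. camera_model takes no time and is no camera call.
- sign_off(): hands the job in; it is judged then, once.
The state is a dict: "t": time; "joint_pos": joint angles; "dq": joint speeds; "joint_torque": joint torques, N m; "tcp_pos": TCP position; "tool_rot": TCP orientation; "contact_force": force on the tool from outside, world axes, zero at the start; "moment": the same for the moment, N m; "grip_width": finger opening in m; "gripper_force": force on a finger pad.
Only numpy, scipy, OpenCV 4.12 (cv2) and the standard library are available. Lean on these libraries where they do the work, as an engineer would, in place of code of your own. Each camera call takes 0.05 s, during which the arm holds its last target. There are 200 camera calls.

## Task

Put the pressure readout (the box with keyholes in the two ears of its back plate, not its look-alike with small plain screw holes) back on the sloping panel: pass both keyholes over the two headed studs, press the box in against the sprung contact between them, slide it down the slope until the studs are fully home at the ends of the slots, and let go so that it hangs there by itself. The carriage with the studs may be clamped a little to the left or right of the middle of its track, so look or feel for it. Leave the other things lying around as they are.

Things in the scene. Friction and masses are not known exactly. Their poses are not given: they have to be found in the camera images.
- readout: Pressure readout, 0.4 kg, lying on its steel back plate (4 mm thick, 90 x 94 mm, 160 mm in y over its two ears). Grip the grey housing across its 48 mm (y): 84 mm in x, from 4 to 44 mm above the underside. One pipe stub at its +x end (to x = 62 mm). Origin: centre of the plate's underside; z out through the housing. Hung: x up the slope, z away from the panel.
- holes (a point): Readout: midway between the centres of the round ends of the keyholes, on the plate's underside (readout x = -8 mm; axes as the readout). In each ear, at y = +-62 mm, a round hole 22 mm across runs into a slot 11 mm wide towards +x, 16 mm to the seat. The ears reach from readout x = -26 to +18 mm.
- seat (a point): Readout: midway between the two places where the studs sit when home at the slots' ends, on the plate's underside (readout x = +8 mm; axes as the readout). Home, it lies at the mount's x = 0, its z 0 to 3 mm (the spring lifts it to 3).
- mount (a point): Middle of the track on the white sloping panel (277 x 320 mm, 30 degrees from level, lower edge to the robot), level with the top of the carriage, 14 mm over the panel. x up the slope, y along the track, z out. The carriage (dark bar 34 x 172 mm, holds against 40 N) is clamped with its middle anywhere from y = -8 to +8 mm, not reported.
- studs (a point): Same point and axes as mount. The two headed studs stand on the carriage at x = 0, 62 mm either side of ITS middle: shank 8 mm across, head 18 mm across with its underside 7 mm and its top 12 mm above z = 0, top rim chamfered 1.5 mm. A plate on the heads has its underside at z = 12 mm; with both heads through the holes it meets the contact at 7 and can be pressed to 0.
- panel_mid (a point): Centre of the white panel's face, axes as mount, which lies 22 mm further up the slope. On the panel: four valve handles 33 mm high, 103 mm down the slope from here; two dial gauges 21 mm high, 112 mm up the slope and 122 mm to either side.
- contact (a joint): The sprung contact block (black, 26 by 40 mm, brass strips) in the middle of the carriage between the studs. 0 = fully out, its top 7 mm above the mount's z = 0; grows as it is pressed in, to 0.0065 m. Pushes back with 4 N at first, rising 1 N per mm: about 8 N when the readout hangs home behind the heads (0.004 m).
- flowbox: The look-alike: a flow readout with the same grey housing, two pipe stubs instead of one, and ears that have only one small plain 10 mm screw hole each. Lies on the bench; origin at the centre of its underside. Not to be moved.
- wrench: Steel open-ended wrench, 170 mm, lying on the bench. Bystander.
- driver: Black-handled screwdriver, 190 mm, lying on the bench. Bystander.
- union: Steel tube union, 44 mm long, 22 mm thick, lying on the bench. Bystander.
- flange: Steel blank flange, disc 70 mm across, 12 mm thick, lying flat. Bystander.
- gasket: Black rubber ring, 48 mm across, 5 mm thick, lying flat. Bystander.
- jar: Amber glass jar with white lid, 52 mm across, 75 mm tall, standing. Bystander.
- beaker: Open glass beaker, 68 mm across, 90 mm tall, standing. Bystander.

How it is judged:
By the outcome, as a careful person would: the job done as asked, in the order asked, and still so for the second after the job is handed in, with the robot touching nothing.
It also fails if it takes over 45 s, if anything falls off the work surface, if the arm or the gripper's body presses on something with over 40 N, if the wrist force passes 120 N, or if a joint passes its speed limit or range.

## Working session

There is one attempt and no reset: what is moved stays moved. The work goes in short steps, Python scripts to look and compute and a tool call to move; the robot and the scene stay as the last step left them, time stands still between calls to the robot, and variables do not carry over. Pictures are saved under pics/ and viewed, at most 10 in all, crops included, and the job is handed in when it is done.

Besides the shell and the picture viewer there is one more tool, called after ">>>" by a JSON object that holds its "api" and its "payload". apply_moves: Moves the arm, as the interface text tells. Its arguments: {"type":"object","properties":{"deltas":{"type":"array"},"claw":{"type":"number"},"squeeze":{"type":"number"}},"required":["deltas"]}

```bash
mkdir -p pics
cat > h.py <<'E'
from station import *
import numpy as np, cv2
def snap(n,f):
    im,d=get_image(n); cv2.imwrite(f'pics/{f}.png',cv2.cvtColor(im,cv2.COLOR_RGB2BGR)); np.savez(f'{f}.npz',im=im,d=d); return im,d
def pts(n,d):
    c=camera_model(n);K=np.array(c['camera_matrix']);R=np.array(c['R']);t=np.array(c['t'])
    v,u=np.mgrid[:d.shape[0],:d.shape[1]]
    P=np.stack([(u-K[0,2])/K[0,0]*d,(v-K[1,2])/K[1,1]*d,d],-1)
    return (P-t)@R
def proj(n,X):
    c=camera_model(n);K=np.array(c['camera_matrix']);p=(np.array(c['R'])@np.array(X).T).T+np.array(c['t']);p=p@K.T;return p[...,:2]/p[...,2:]
E
python3 - <<'E'
from h import *
for n in('top','side'):
    im,d=snap(n,n+'0'); c=camera_model(n); print(n,np.round(-np.array(c['R']).T@np.array(c['t']),3), np.round(c['R'],2).tolist())
s=state();print({k:np.round(v,3).tolist() for k,v in s.items()})
E
```

```text
top [ 0.394 -0.071  1.034] [[-0.03, -1.0, -0.01], [-0.99, 0.03, -0.13], [0.13, 0.0, -0.99]]
side [0.366 0.578 0.935] [[-0.97, -0.25, -0.01], [-0.19, 0.76, -0.62], [0.16, -0.6, -0.79]]
{'t': 0.1, 'joint_pos': [1.499, 0.502, -0.427, 1.551, 0.221, 1.138, -0.21], 'dq': [-0.0, -0.001, -0.0, -0.002, -0.003, 0.001, 0.001], 'joint_torque': [-0.011, -57.081, -5.838, -28.175, 0.011, 0.006, 0.0], 'tcp_pos': [0.213, -0.613, 0.244], 'tool_rot': [0.986, 0.167, -0.0, -0.001], 'contact_force': [0.214, 0.456, 0.196], 'moment': [-0.032, 0.0, 0.03], 'gripper_force': 0.0, 'grip_width': 0.085}
```

View pics/top0.png

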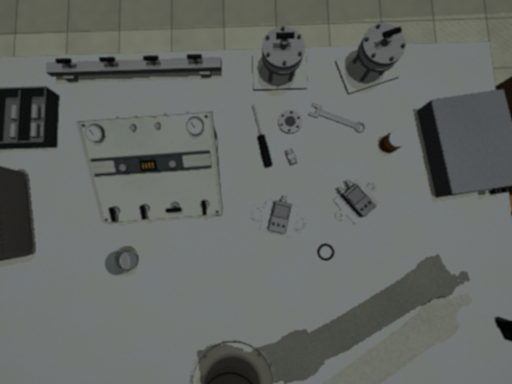

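View pics/side0.png

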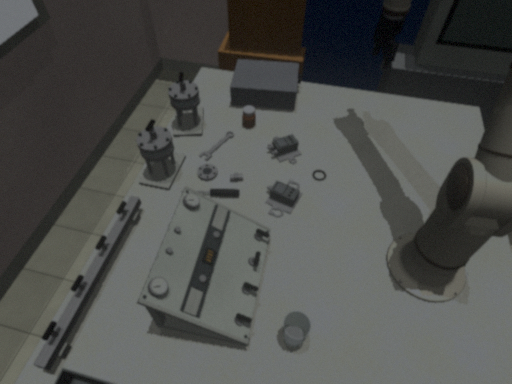

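Run:
```python
from h import *
t=np.load('top0.npz')['im'];s=np.load('side0.npz')['im']
f=lambda im,r,c,h,w:cv2.resize(im[r:r+h,c:c+w],None,fx=400/w,fy=400/w,interpolation=cv2.INTER_CUBIC)
a=np.hstack([f(t,165,240,75,150)[:200],f(s,125,255,75,150)[:200]])
b=np.hstack([f(t,100,70,150,160)[:375],f(s,180,140,165,140)[:375]])
o=np.vstack([a,b]).astype(float)*1.5
cv2.imwrite('pics/crop.png',np.clip(o,0,255).astype(np.uint8)[...,::-1])
d=np.load('top0.npz')['d'];P=pts('top',d)
for u,v in[(280,215),(278,230),(355,198),(262,214),(150,200),(100,150),(200,130),(150,165),(172,165),(123,164)]:print(u,v,P[v,u].round(3))
```

```text
280 215 [ 0.44  -0.143  0.047]
278 230 [ 0.399 -0.136  0.041]
355 198 [ 0.479 -0.348  0.049]
262 214 [ 0.446 -0.095  0.005]
150 200 [0.488 0.203 0.075]
100 150 [0.611 0.31  0.145]
200 130 [0.643 0.052 0.186]
150 165 [0.569 0.184 0.144]
172 165 [0.567 0.128 0.146]
123 164 [0.573 0.25  0.15 ]
```

View pics/crop.png

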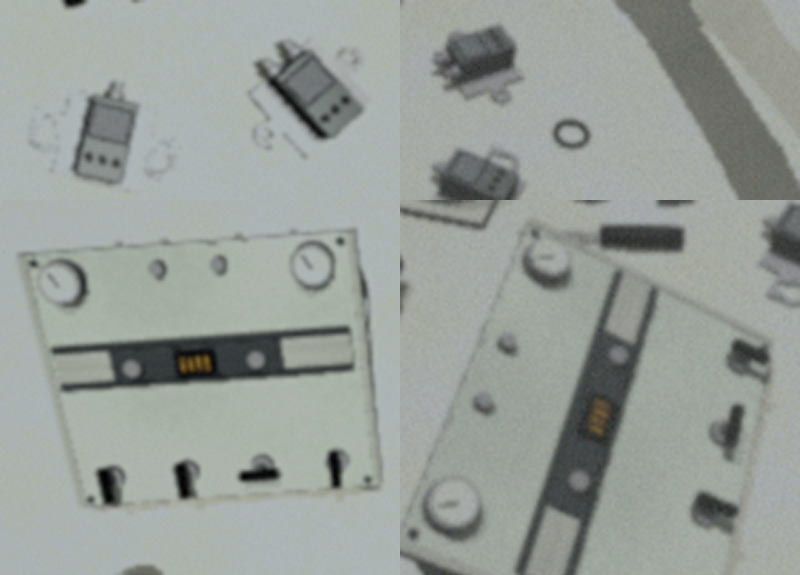

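```bash
cat > m.py <<'E'
from h import *
def ray(n,uv,p0,nrm):
    c=camera_model(n);K=np.array(c['camera_matrix']);R=np.array(c['R']);t=np.array(c['t'])
    C=-R.T@t; d=R.T@np.linalg.solve(K,[uv[0],uv[1],1]); return C+d*(nrm@(p0-C))/(nrm@d)
E
python3 - <<'E'
from m import *
T=np.load('top0.npz');S=np.load('side0.npz')
C={}
for n,D in(('top',T),('side',S)):
    P=pts(n,D['d']); ok=D['d']>0
    # housing top
    m=ok&(P[...,2]>.040)&(P[...,2]<.054)&(abs(P[...,0]-.44)<.08)&(abs(P[...,1]+.143)<.06)
    q=P[m];r=cv2.minAreaRect((q[:,:2]*1000).astype(np.float32));print(n,'house',r,q[:,2].mean().round(4),len(q))
    # panel plane
    m=ok&(P[...,0]>.42)&(P[...,0]<.7)&(P[...,1]>.06)&(P[...,1]<.3)&(P[...,2]>.04)&(P[...,2]<.25)
    q=P[m]; 
    for k in range(20):
        c=q.mean(0) if k==0 else q[i].mean(0); nn=np.linalg.svd((q if k==0 else q[i])-c,full_matrices=False)[2][2]; nn*=np.sign(nn[2]); e=(q-c)@nn; i=abs(e)<max(.004,.02-.003*k)
    print('plane',nn.round(4),np.degrees(np.arccos(nn[2])).round(2),'yaw',np.degrees(np.arctan2(-nn[1],-nn[0])).round(2),c.round(4),i.sum())
    C[n]=(nn,c)
# stud blobs
g={'top':[(122.4,167.6),(172.4,164)],'side':[(216.3,233.9),(202.7,278.4)]}
for n,D in(('top',T),('side',S)):
    gray=cv2.cvtColor(D['im'],cv2.COLOR_RGB2GRAY)
    nn,c=C['top']
    for u,v in g[n]:
        w=gray[int(v)-7:int(v)+8,int(u)-7:int(u)+8].astype(float)
        mk=np.zeros((15,15),np.uint8);mk[:]=(w>(w[7,7]+w.min())/2+5);cnt,l,st,ce=cv2.connectedComponentsWithStats(mk)
        k=l[7,7];uv=ce[k]+[int(u)-7,int(v)-7]
        print(n,uv.round(1),st[k],'head',(ray(n,uv,C[n][1]+.026*C[n][0],C[n][0])*1000).round(1))
E
```

```text
top house ((435.0685729980469, -142.0848388671875), (47.88658905029297, 83.58454132080078), 75.08566284179688) 0.045 543
plane [-0.498  -0.0209  0.8669] 29.89 yaw 2.4 [0.567  0.1824 0.1192] 7207
side house ((434.9544982910156, -137.56915283203125), (50.23274230957031, 84.41669464111328), 74.41787719726562) 0.0437 308
plane [-0.4997 -0.0215  0.866 ] 30.01 yaw 2.46 [0.5639 0.1897 0.1174] 6797
top [122.1 167.1] [ 4  4  7  7 39] head [565.1 251.6 149.7]
top [171.9 163.5] [ 4  4  7  6 37] head [570.3 127.8 149.7]
side [216.1 233.6] [ 4  5  7  6 29] head [570.2 130.3 149.7]
side [202.3 277.5] [ 4  4  7  6 34] head [565.1 253.8 149.8]
```

>>> {"api": "apply_moves", "payload": {"deltas": [{"delta_pos": [10, 20, -2], "roll": -4}, {"delta_pos": [27, 52, -6], "roll": -11}, {"delta_pos": [44, 84, -12], "roll": -18}, {"delta_pos": [62, 118, -20], "roll": -25}, {"delta_pos": [80, 152, -30], "roll": -31}], "claw": 0}}

```text
t: 0.52
tcp_pos: [0.294, -0.4606, 0.2151]
tool_rot: [0.994, -0.106, 0.0, 0.0]
contact_force: [1.3, -0.2, 0.1]
grip_width: 0.0851
gripper_force: 0.0
```

>>> {"api": "apply_moves", "payload": {"deltas": [{"delta_pos": [18, 34, -8], "roll": -3.2}, {"delta_pos": [36, 68, -16], "roll": -3.2}, {"delta_pos": [54, 102, -24], "roll": -3.2}, {"delta_pos": [72, 136, -32], "roll": -3.2}, {"delta_pos": [90, 170, -40], "roll": -3.2}]}}

```text
t: 0.93
tcp_pos: [0.3838, -0.2901, 0.1749]
tool_rot: [0.991, -0.131, -0.0, 0.0]
contact_force: [0.4, -0.0, 0.2]
grip_width: 0.0852
gripper_force: 0.0
```

>>> {"api": "apply_moves", "payload": {"deltas": [{"delta_pos": [18, 34, -8], "roll": 0}, {"delta_pos": [36, 68, -16], "roll": 0}, {"delta_pos": [54, 102, -24], "roll": 0}, {"delta_pos": [68, 132, -32], "roll": 0}, {"delta_pos": [75, 145, -40], "roll": 0}]}}

```text
t: 1.35
tcp_pos: [0.4603, -0.1417, 0.1351]
tool_rot: [0.992, -0.128, 0.001, -0.001]
contact_force: [-0.2, -0.4, -0.3]
grip_width: 0.0855
gripper_force: 0.0
```

>>> {"api": "apply_moves", "payload": {"deltas": [{"delta_pos": [0, 0, -20], "roll": 0}, {"delta_pos": [0, 0, -50], "roll": 0}, {"delta_pos": [0, 0, -80], "roll": 0}, {"delta_pos": [0, 0, -100], "roll": 0}, {"delta_pos": [0, 0, -109], "roll": 0}]}}

```text
t: 1.77
tcp_pos: [0.4564, -0.1461, 0.0235]
tool_rot: [0.991, -0.13, -0.002, -0.001]
contact_force: [0.1, 0.6, -0.4]
grip_width: 0.0856
gripper_force: 0.0
```

Run:
```python
from h import *
im,d=snap('top','t1');im2,_=snap('side','s1')
a=cv2.resize(im[165:265,220:340],(480,400));b=cv2.resize(im2[140:240,230:320],(360,400))
cv2.imwrite('pics/c1.png',np.clip(np.hstack([a[:,:400],b])*1.4,0,255).astype(np.uint8)[...,::-1])
s=state();print(s['tcp_pos'],s['contact_force'],s['tool_rot'])
```

```text
[ 0.45716167 -0.14630775  0.02482549] [-0.16287865  0.62585118  0.01749128] [ 9.91444092e-01 -1.30518167e-01 -1.84992812e-03 -4.44437994e-04]
```

View pics/c1.png

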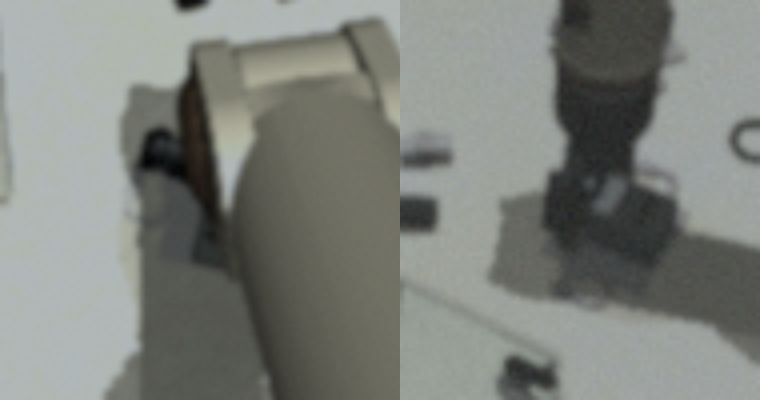

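The side view shows a finger beside the housing at about (245–320 px wide crop, centre), the top view is blocked by the arm. Close gently.

>>> {"api": "apply_moves", "payload": {"deltas": [{"delta_pos": [0, 0, 0], "roll": 0}, {"delta_pos": [0, 0, 0], "roll": 0}, {"delta_pos": [0, 0, 0], "roll": 0}, {"delta_pos": [0, 0, 0], "roll": 0}, {"delta_pos": [0, 0, 0], "roll": 0}], "claw": 1, "squeeze": 20}}

```text
t: 2.28
tcp_pos: [0.4597, -0.1475, 0.0277]
tool_rot: [0.991, -0.131, 0.001, 0.0]
contact_force: [-0.3, 0.2, 7.2]
grip_width: 0.0479
gripper_force: 21.9
```

>>> {"api": "apply_moves", "payload": {"deltas": [{"delta_pos": [0, 0, 0], "roll": 0}, {"delta_pos": [0, 0, 0], "roll": 0}, {"delta_pos": [0, 0, 0], "roll": 0}, {"delta_pos": [-2, 0.5, 4], "roll": 0}, {"delta_pos": [-3, 1, 8], "roll": 0}]}}

```text
t: 2.7
tcp_pos: [0.4548, -0.1459, 0.0345]
tool_rot: [0.991, -0.131, -0.0, 0.0]
contact_force: [0.2, -0.3, -4.7]
grip_width: 0.0474
gripper_force: 22.0
```

Run:
```python
from h import *
s=state();print({k:np.round(s[k],3).tolist() for k in('tcp_pos','contact_force','moment','grip_width','gripper_force')})
```

```text
{'tcp_pos': [0.455, -0.146, 0.034], 'contact_force': [0.23, -0.291, -4.663], 'moment': [-0.026, -0.076, -0.005], 'grip_width': 0.047, 'gripper_force': 22.022}
```

>>> {"api": "apply_moves", "payload": {"deltas": [{"delta_pos": [-4, 1, 5], "roll": 0}, {"delta_pos": [-8, 2, 10], "roll": 0}, {"delta_pos": [-12, 3, 15], "roll": 0}, {"delta_pos": [-16, 4, 19], "roll": 0}, {"delta_pos": [-20, 5, 22], "roll": 0}]}}

```text
t: 3.12
tcp_pos: [0.4351, -0.1409, 0.0569]
tool_rot: [0.991, -0.131, 0.0, 0.0]
contact_force: [0.1, 0.5, -4.4]
grip_width: 0.0477
gripper_force: 22.0
```

Run:
```python
from h import *
s=state();print({k:np.round(s[k],3).tolist() for k in('tcp_pos','contact_force','moment','grip_width','gripper_force')})
im,d=snap('side','s2');P=pts('side',d)
cv2.imwrite('pics/c2.png',np.clip(cv2.resize(im[120:240,220:340],(600,600),interpolation=cv2.INTER_CUBIC)*1.6,0,255).astype(np.uint8)[...,::-1])
```

```text
{'tcp_pos': [0.435, -0.141, 0.057], 'contact_force': [0.147, 0.521, -4.429], 'moment': [-0.015, -0.182, -0.05], 'grip_width': 0.048, 'gripper_force': 22.028}
```

View pics/c2.png

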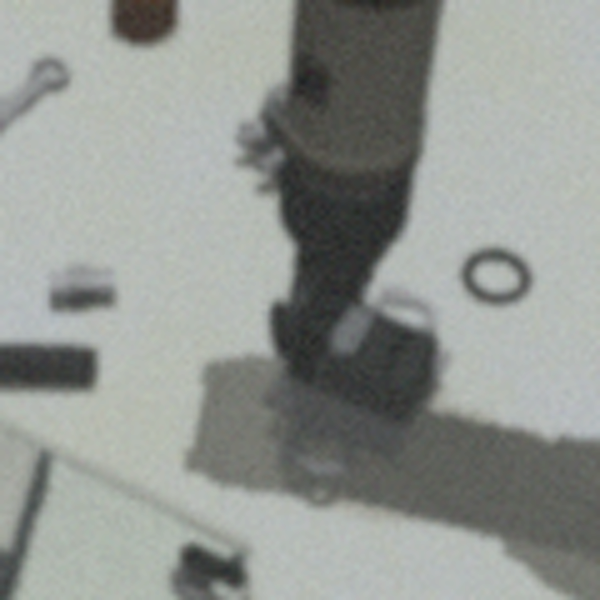

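Run:
```python
from h import *
D=np.load('s2.npz');P=pts('side',D['d']);s=state();c,q=np.cos(np.radians(-15)),np.sin(np.radians(-15))
L=(P-s['tcp_pos'])@np.array([[c,-q,0],[q,c,0],[0,0,1]])*1000
L[...,2]+=s['tcp_pos'][2]*1000
g=cv2.cvtColor(D['im'],cv2.COLOR_RGB2GRAY)
for v in range(176,222,2):
    print(v,' '.join('%d,%d,%d'%tuple(L[v,u]) for u in range(272,314,4)))
```

```text
176 77,-64,1 66,-75,-4 3,44,152 -7,39,154 -12,21,138 -9,-22,92 5,-105,0 -6,-114,-2 -19,-116,3 -30,-127,-1 -43,-132,0
178 72,-55,2 61,-63,0 0,50,152 -8,41,147 -14,24,133 -10,-22,83 -8,-67,36 -18,-77,31 -22,-110,0 -33,-122,-5 -46,-124,0
180 69,-48,0 57,-55,0 -1,54,148 0,20,112 -14,24,124 -10,-23,72 -10,-63,31 -22,-70,31 -34,-75,32 -37,-110,-1 -50,-115,0
182 65,-41,0 5,65,147 -5,61,148 -5,31,117 -17,29,122 -14,-14,74 -6,-80,0 -18,-87,0 -37,-69,30 -41,-103,-2 -53,-107,0
184 60,-31,2 3,67,140 -8,67,147 -7,33,111 -16,25,108 -17,-9,72 -28,-15,72 -21,-81,-2 -33,-87,-1 -45,-92,1 -56,-101,-2
186 57,-27,-2 3,66,131 -8,67,139 0,11,73 -10,4,72 -21,0,74 -32,-6,73 -43,-11,75 -54,-17,74 -48,-84,0 -60,-91,0
188 53,-18,0 4,64,119 -8,66,128 -10,37,98 -14,12,73 -24,5,73 -35,0,73 -46,-6,72 -57,-12,72 -53,-73,4 -64,-82,1
190 49,-11,-1 -252,676,935 -8,63,115 -11,37,89 -17,20,75 -28,14,74 -39,8,74 -50,2,75 -60,-4,73 -62,-41,34 -67,-75,0
192 46,-4,-1 32,-6,3 -7,57,99 -10,33,74 -20,24,70 -30,18,71 -42,15,75 -52,7,72 -63,2,73 -66,-34,34 -71,-65,2
194 41,5,0 29,0,1 0,38,64 -10,31,62 -21,26,63 -34,25,70 -45,21,7
[... 744 characters left out ...]
0 -47,47,32 -58,39,31 -69,35,32 -73,4,-1 -85,0,1 -252,676,935
210 11,63,1 -8,78,32 -18,72,33 -21,43,0 -32,37,0 -44,32,1 -62,50,35 -66,19,0 -77,11,-1 -88,3,-3 -99,-2,-3
212 8,69,0 -2,61,-2 -22,79,33 -25,51,0 -36,44,0 -47,38,0 -58,32,0 -69,25,0 -80,20,0 -91,12,-1 -102,7,0
214 4,77,0 -6,70,0 -17,63,0 -36,79,31 -46,72,31 -49,43,-3 -61,38,-1 -73,34,2 -83,24,-3 -95,21,0 -105,13,-1
216 1,83,0 -9,76,-1 -20,70,-1 -31,63,-2 -41,56,-3 -53,52,0 -64,45,-2 -75,38,-1 -87,35,2 -97,26,-2 -108,21,0
218 -1,89,-1 -13,85,2 -23,76,-2 -34,71,0 -46,66,1 -57,59,0 -68,55,2 -79,47,0 -89,39,-2 -101,35,0 -112,28,0
220 -4,95,-2 -16,89,-1 -27,85,1 -38,78,0 -49,72,0 -60,65,-1 -70,59,-1 -82,54,0 -92,47,0 -103,41,0 -115,36,0
```

```bash
cat >> m.py <<'E'
y=np.radians(2.4);c3,s3=np.cos(np.pi/6),.5
U=np.array([c3*np.cos(y),c3*np.sin(y),s3]);V=np.array([-np.sin(y),np.cos(y),0]);N=np.cross(U,V)
M0=np.array([573.7,191.1,139.3])  # carriage middle z=0, mm
A=np.stack([U,V,N])
E
python3 - <<'E'
from m import *
D=np.load('top0.npz');P=pts('top',D['d'])*1000
Q=(P-M0)@A.T
hx=np.full((19,23),-99.)
for ix,x0 in enumerate(range(100,-180,-15)):
  r=[]
  for y0 in range(165,-180,-15):
    m=(abs(Q[...,0]-x0)<7.5)&(abs(Q[...,1]-y0)<7.5)&(D['d']>0)&(Q[...,2]>-60)
    r.append('%4d'%(np.percentile(Q[m][:,2],85)+14) if m.sum()>3 else '   .')
  print('%4d'%x0,''.join(r))
P2=pts('top',D['d']); 
m=(P2[...,1]<-.45)&(P2[...,0]>.3)&(P2[...,0]<.8)&(P2[...,2]>.03)
q=P2[m];print(q.min(0),q.max(0),np.percentile(q,[5,50,95],axis=0))
E
```

```text
100    .   1  19  22  20  11   1   2   1  11  11   1   0  11  10   1   1   1   1  22  22  19   2
  85    .   1  22  22  22  18   1   1   0   2   3   1   1   2   1   1   1   1  19  21  22  20   2
  70    0   2   0  21  21   1   1   1   2   0   1   1   1   1   1   1   1   0   2  21  21   1   1
  55    .   1   1   1   1   2   1   1   1   1   1   1   1   1   1   1   1   1   1   1   1   1   2
  40    .   2   1   2   0   1   1   1   1   1   0   1   1   1   1   1   1   1   0   1   2   1   2
  25    .   1   7   7   8   8   9   8   8   7   7   8   8   8   9   7   7   7   8   9   8   8   2
  10    .   2   9   9   9  10  15  25  15  15  21  22  21  15  15  25  15  14   9  10   9   9   2
  -5    .   2   9   9   8  10  16  27  16  15  22  22  22  15  16  26  16  13   9   9  10   9   1
 -20    .   3   9  10   9   9  15  15  14  15  19  13  20  15  13  13  15  11   9   9   9   9   2
 -35    .   0   1   1   1   1   1   1   2   1   2   0   2   1   2   2   2   2   1   1   1   2   2
 -50    .   1   2   1   1   1   1   1   1   1   2   2   1   2   1   1   1   1   1   0   1   2   2
 -65    .   2   1   1  
[... 254 characters left out ...]
   1   2   1   2
-110    .   2   1  30  30   1   2   1   1  33   2   1   1   1   5   2   2   2   1  31  31   1   2
-125    .   2   1  34  31   1   1   1   1  33   3   1   1  33  32  32   2   1   1  34  33   1   2
-140    .   2   2  33  32   1   2   1   2  32   1   2   1   .   .   1   1   1   1  33  32   2   1
-155    .   3   3   0   1   1   1   1   2   1   2   1   1   1   1   2   1   1   1   1   1   1   2
-170    .   . -21   .   .   .   .   .   .   .   .   .   .   .   .   .   .   .   .   .   .   . -23
[ 0.47799487 -0.77161264  0.0300376 ] [ 0.75852623 -0.45002804  0.10303721] [[ 0.49459005 -0.74485488  0.0508448 ]
 [ 0.61857933 -0.6447072   0.09547911]
 [ 0.73182657 -0.56003604  0.09856091]]
```

>>> {"api": "apply_moves", "payload": {"deltas": [{"delta_pos": [0, 0, -7], "roll": 0}, {"delta_pos": [0, 0, -14], "roll": 0}, {"delta_pos": [0, 0, -21], "roll": 0}, {"delta_pos": [0, 0, -26], "roll": 0}, {"delta_pos": [0, 0, -28], "roll": 0}]}}

```text
t: 3.58
tcp_pos: [0.4349, -0.1406, 0.0276]
tool_rot: [0.991, -0.131, -0.001, 0.0]
contact_force: [-8.8, 1.5, 32.7]
grip_width: 0.0475
gripper_force: 26.7
```

>>> {"api": "apply_moves", "payload": {"deltas": [{"delta_pos": [0, 0, 0], "roll": 0}, {"delta_pos": [0, 0, 0], "roll": 0}, {"delta_pos": [0, 0, 0], "roll": 0}, {"delta_pos": [-5, 1, 0], "roll": 0}, {"delta_pos": [-13, 3, 0], "roll": 0}], "claw": 0.15}}

```text
t: 4.0
tcp_pos: [0.4233, -0.138, 0.0285]
tool_rot: [0.991, -0.131, 0.001, -0.0]
contact_force: [0.2, 0.7, -0.8]
grip_width: 0.0726
gripper_force: 0.0
```

Run:
```python
from h import *
im,d=snap('side','s3');s=state();print(s['tcp_pos'],s['contact_force'],s['grip_width'])
P=pts('side',d);c,q=np.cos(np.radians(-15)),np.sin(np.radians(-15))
L=(P-s['tcp_pos'])@np.array([[c,-q,0],[q,c,0],[0,0,1]])*1000; L[...,2]+=s['tcp_pos'][2]*1000
m=(L[...,2]>38)&(L[...,2]<50)&(abs(L[...,1])<40)&(L[...,0]>-90)&(L[...,0]<60)&(d>0)
q=L[m];print(np.percentile(q,[1,3,50,97,99],axis=0).round(1))
m=(L[...,2]>10)&(L[...,2]<36)&(abs(L[...,1]-24)<6)&(L[...,0]>-90)&(L[...,0]<60)&(d>0)
q=L[m];print(np.percentile(q,[1,3,50,97,99],axis=0).round(1))
```

```text
[ 0.42001208 -0.13737064  0.02801068] [-2.03340024  0.71094883 -0.25840313] 0.07240265111543648
[[-53.3 -35.7  38.4]
 [-52.7 -33.   39. ]
 [-27.2   4.4  43.6]
 [  5.6  26.8  47.3]
 [ 11.1  27.6  47.8]]
[[-53.4  18.8  10.2]
 [-52.9  22.7  11.2]
 [-28.9  26.4  22.7]
 [ -6.4  29.2  34.3]
 [ 21.5  29.7  35.1]]
```

>>> {"api": "apply_moves", "payload": {"deltas": [{"delta_pos": [-6, 1.5, 0], "roll": 0}, {"delta_pos": [-11, 3, 0], "roll": 0}, {"delta_pos": [-11, 3, 0], "roll": 0}, {"delta_pos": [-11, 3, 0], "roll": 0}, {"delta_pos": [-11, 3, 0], "roll": 0}]}}

```text
t: 4.47
tcp_pos: [0.4119, -0.135, 0.0284]
tool_rot: [0.991, -0.131, 0.0, 0.0]
contact_force: [0.2, 0.8, 0.6]
grip_width: 0.0727
gripper_force: 0.0
```

>>> {"api": "apply_moves", "payload": {"deltas": [{"delta_pos": [0, 0, 0], "roll": 0}, {"delta_pos": [0, 0, 0], "roll": 0}, {"delta_pos": [0, 0, 0], "roll": 0}, {"delta_pos": [0, 0, 0], "roll": 0}, {"delta_pos": [0, 0, 0], "roll": 0}], "claw": 1, "squeeze": 40}}

```text
t: 4.88
tcp_pos: [0.4121, -0.1349, 0.0285]
tool_rot: [0.991, -0.131, 0.0, 0.0]
contact_force: [-0.2, 1.0, 3.5]
grip_width: 0.0475
gripper_force: 41.6
```

>>> {"api": "apply_moves", "payload": {"deltas": [{"delta_pos": [0, 0, 10], "roll": 3}, {"delta_pos": [0, 0, 30], "roll": 8}, {"delta_pos": [0, 0, 55], "roll": 14}, {"delta_pos": [0, 0, 75], "roll": 17.4}, {"delta_pos": [0, 0, 90], "roll": 17.4}]}}

```text
t: 5.3
tcp_pos: [0.4111, -0.1348, 0.119]
tool_rot: [1.0, 0.023, -0.0, -0.0]
contact_force: [0.2, -0.3, -4.2]
grip_width: 0.0476
gripper_force: 43.7
```

Run:
```python
from m import *
im,d=snap('side','s4');s=state();print({k:np.round(s[k],4).tolist() for k in('tcp_pos','tool_rot','contact_force','moment','grip_width')})
P=pts('side',d)*1000;t=s['tcp_pos']*1000
c,q=np.cos(y),np.sin(y)
L=(P-t)@np.array([[c,-q,0],[q,c,0],[0,0,1]])
m=(abs(L[...,1]-26)<5)&(L[...,2]<8)&(L[...,2]>-28)&(abs(L[...,0])<75)&(d>0)
q_=L[m];print('face',np.percentile(q_,[1,3,50,97,99],axis=0).round(1))
m=(abs(L[...,1])>30)&(abs(L[...,1])<85)&(L[...,2]<0)&(L[...,2]>-45)&(abs(L[...,0])<55)&(d>0)
q_=L[m];B=np.c_[q_[:,:2],np.ones(len(q_))];print('plate',np.linalg.lstsq(B,q_[:,2],rcond=None)[0].round(3),len(q_),q_.min(0),q_.max(0))
```

```text
{'tcp_pos': [0.4126, -0.1352, 0.121], 'tool_rot': [0.9998, 0.0212, 0.0012, 0.0006], 'contact_force': [-0.1529, -0.1593, -3.1384], 'moment': [-0.0444, -0.0712, 0.0065], 'grip_width': 0.0471}
face [[-46.   22.9 -27.9]
 [-44.3  24.5 -27.5]
 [ -5.5  26.9 -11.9]
 [ 37.3  29.9   6.7]
 [ 38.9  30.4   7.8]]
plate [ 2.0000e-02 -1.5000e-02 -2.5127e+01] 287 [-48.38578121 -73.2809879  -32.95266675] [41.16380351 84.72025188 -0.11567646]
```

Run:
```python
from m import *
for n in('top','side'):
    D=np.load(n+'0.npz');P=pts(n,D['d'])*1000
    m=(P[...,2]>90)&(P[...,2]<106)&(P[...,1]<-440)&(P[...,0]>400)&(P[...,0]<850)&(D['d']>0)
    q=P[m];r=cv2.minAreaRect(q[:,:2].astype(np.float32));print(n,len(q),r,cv2.boxPoints(r).round().tolist())
    B=np.c_[q[:,:2],np.ones(len(q))];print(np.linalg.lstsq(B,q[:,2],rcond=None)[0].round(3))
    for x0 in range(440,560,10):
        k=(abs(P[...,0]-x0)<5)&(abs(P[...,1]+640)<60)&(D['d']>0); print(x0,np.percentile(P[k][:,2],[10,50,90]).round() if k.sum() else None,end=' ')
    print()
```

```text
top 6817 ((679.7847290039062, -643.6629028320312), (413.5740051269531, 259.23760986328125), 22.527503967285156) [[439.0, -603.0], [538.0, -843.0], [920.0, -684.0], [821.0, -445.0]]
[-1.000e-03 -2.000e-03  9.539e+01]
440 [-1.  1.  4.] 450 [-1.  1.  4.] 460 [-1.  1.  4.] 470 [-1.  1.  4.] 480 [-0.  5. 94.] 490 [ 3. 94. 98.] 500 [34. 95. 98.] 510 [32. 95. 98.] 520 [36. 96. 98.] 530 [41. 95. 98.] 540 [91. 96. 98.] 550 [94. 96. 98.] 
side 2188 ((569.068603515625, -892.8583984375), (458.8118896484375, 649.7362060546875), 11.323278427124023) [[280.0, -619.0], [408.0, -1256.0], [858.0, -1166.0], [730.0, -529.0]]
[ 2.000e-03 -6.000e-03  8.893e+01]
440 [-3. -0.  2.] 450 [-2. -0.  2.] 460 [-3. -1.  2.] 470 [-3. -0.  2.] 480 [-2. 23. 91.] 490 [11. 84. 96.] 500 [28. 93. 96.] 510 [32. 92. 96.] 520 [44. 93. 96.] 530 [43. 94. 96.] 540 [90. 94. 96.] 550 [90. 93. 97.]
```

>>> {"api": "apply_moves", "payload": {"deltas": [{"delta_pos": [1, -15, 8], "roll": 0}, {"delta_pos": [3, -47, 18], "roll": 0}, {"delta_pos": [5, -82, 28], "roll": 0}, {"delta_pos": [7, -117, 36], "roll": 0}, {"delta_pos": [9, -152, 40], "roll": 0}]}}

```text
t: 5.77
tcp_pos: [0.4199, -0.2884, 0.158]
tool_rot: [1.0, 0.021, -0.0, -0.0]
contact_force: [1.1, 0.2, -5.4]
grip_width: 0.0472
gripper_force: 43.8
```

>>> {"api": "apply_moves", "payload": {"deltas": [{"delta_pos": [2, -36, 0], "roll": 0}, {"delta_pos": [4, -72, 0], "roll": 0}, {"delta_pos": [6, -108, 0], "roll": 0}, {"delta_pos": [8, -144, 0], "roll": 0}, {"delta_pos": [10, -180, 0], "roll": 0}]}}

```text
t: 6.18
tcp_pos: [0.4291, -0.468, 0.1558]
tool_rot: [1.0, 0.02, -0.001, -0.001]
contact_force: [0.5, -0.0, -4.2]
grip_width: 0.0474
gripper_force: 43.7
```

>>> {"api": "apply_moves", "payload": {"deltas": [{"delta_pos": [5, -36, 0], "roll": 0}, {"delta_pos": [10, -72, 0], "roll": 0}, {"delta_pos": [15, -108, 0], "roll": 0}, {"delta_pos": [20, -143, -2], "roll": 0}, {"delta_pos": [26, -193, -10], "roll": 0}]}}

```text
t: 6.6
tcp_pos: [0.4555, -0.6509, 0.1477]
tool_rot: [1.0, 0.021, -0.001, -0.001]
contact_force: [1.3, 0.3, -4.5]
grip_width: 0.0473
gripper_force: 43.8
```

>>> {"api": "apply_moves", "payload": {"deltas": [{"delta_pos": [1, 0, -5], "roll": 0}, {"delta_pos": [1, 0, -10], "roll": 0}, {"delta_pos": [1, 0, -14], "roll": 0}, {"delta_pos": [1, 0, -18], "roll": 0}, {"delta_pos": [1, 0, -20], "roll": 0}]}}

```text
t: 7.02
tcp_pos: [0.4569, -0.6487, 0.1286]
tool_rot: [1.0, 0.022, -0.0, -0.001]
contact_force: [-0.3, 0.0, -5.1]
grip_width: 0.0474
gripper_force: 44.2
```

>>> {"api": "apply_moves", "payload": {"deltas": [{"delta_pos": [0, 0, -2], "roll": 0}, {"delta_pos": [0, 0, -4], "roll": 0}, {"delta_pos": [-1, 0, -6], "roll": 0}, {"delta_pos": [-2, 0, -8], "roll": 0}, {"delta_pos": [-3, 0, -9], "roll": 0}]}}

```text
t: 7.43
tcp_pos: [0.4552, -0.6508, 0.1233]
tool_rot: [1.0, 0.021, 0.002, 0.001]
contact_force: [-0.1, 3.8, 7.2]
grip_width: 0.0473
gripper_force: 45.6
```

>>> {"api": "apply_moves", "payload": {"deltas": [{"delta_pos": [-1, 0, -2], "roll": 0}, {"delta_pos": [-2, 0, -4], "roll": 0}, {"delta_pos": [-3, 0, -6], "roll": 0}, {"delta_pos": [-4, 0, -7], "roll": 0}, {"delta_pos": [-4, 0, -7], "roll": 0}]}}

```text
t: 7.85
tcp_pos: [0.451, -0.6513, 0.1184]
tool_rot: [1.0, 0.021, 0.002, 0.001]
contact_force: [-3.3, 4.4, 11.1]
grip_width: 0.0475
gripper_force: 47.7
```

```bash
cat > tilt.py <<'E'
from m import *
import sys
n,f=sys.argv[1:3]
im,d=snap(n,f);s=state();print({k:np.round(s[k],4).tolist() for k in('tcp_pos','contact_force','moment','gripper_force')})
P=pts(n,d)*1000;t=s['tcp_pos']*1000
c,q=np.cos(y),np.sin(y)
L=(P-t)@np.array([[c,-q,0],[q,c,0],[0,0,1]])
# +y face of the housing, split off from plate: fit lower/upper boundary via plate band y 32..80
m=(L[...,1]>33)&(L[...,1]<46)&(L[...,2]<25)&(L[...,2]>-60)&(L[...,0]>-60)&(L[...,0]<60)&(d>0)
p=L[m]
m=(L[...,1]>50)&(L[...,1]<84)&(L[...,2]<25)&(L[...,2]>-60)&(L[...,0]>-35)&(L[...,0]<40)&(d>0)
p=np.vstack([p,L[m]])
from numpy.linalg import lstsq
i=np.ones(len(p),bool)
for k in range(10):
    B=np.c_[p[:,:2],np.ones(len(p))];w=lstsq(B[i],p[i,2],rcond=None)[0];e=p[:,2]-B@w;i=abs(e)<max(3,15-2*k)
print('plate fit',w.round(3),'pitch',np.degrees(np.arctan(w[0])).round(1),'rollslope',np.degrees(np.arctan(w[1])).round(1),i.sum(),len(p),p[i].min(0).round(),p[i].max(0).round())
E
python3 tilt.py side s5
```

```text
{'tcp_pos': [0.451, -0.6513, 0.1184], 'contact_force': [-2.6311, 5.1736, 11.098], 'moment': [1.4869, 0.0884, 0.1415], 'gripper_force': 47.6856}
plate fit [ 8.7000e-02 -1.0000e-03 -2.5128e+01] pitch 5.0 rollslope -0.1 85 168 [-40.  33. -31.] [ 50.  83. -21.]
```

>>> {"api": "apply_moves", "payload": {"deltas": [{"delta_pos": [-1, 0, -2], "roll": 0}, {"delta_pos": [-2, 0, -4], "roll": 0}, {"delta_pos": [-3, 0, -6], "roll": 0}, {"delta_pos": [-3, 0, -8], "roll": 0}, {"delta_pos": [-3, 0, -10], "roll": 0}], "squeeze": 25}}

```text
t: 8.32
tcp_pos: [0.4454, -0.6522, 0.1082]
tool_rot: [1.0, 0.02, -0.0, 0.001]
contact_force: [-7.8, 4.5, 12.2]
grip_width: 0.0473
gripper_force: 53.7
```

```bash
python3 tilt.py side s6
```

```text
{'tcp_pos': [0.4452, -0.6521, 0.1076], 'contact_force': [-6.863, 4.7259, 14.4729], 'moment': [1.6646, 0.7968, 0.3661], 'gripper_force': 54.16}
plate fit [ 3.8900e-01  1.1000e-02 -2.4527e+01] pitch 21.2 rollslope 0.6 85 142 [-33.  33. -36.] [50. 84. -6.]
```

>>> {"api": "apply_moves", "payload": {"deltas": [{"delta_pos": [0, 0, -2], "roll": 0}, {"delta_pos": [-1, 0, -4], "roll": 0}, {"delta_pos": [-1, 0, -6], "roll": 0}, {"delta_pos": [-1, 0, -8], "roll": 0}, {"delta_pos": [-1, 0, -9], "roll": 0}]}}

```text
t: 8.78
tcp_pos: [0.4429, -0.6527, 0.0988]
tool_rot: [1.0, 0.02, -0.001, 0.001]
contact_force: [-11.3, 6.0, 18.5]
grip_width: 0.0475
gripper_force: 62.0
```

```bash
python3 tilt.py side s7
```

```text
{'tcp_pos': [0.4429, -0.6527, 0.099], 'contact_force': [-10.4457, 4.2817, 13.897], 'moment': [1.7501, 1.5133, 0.5185], 'gripper_force': 61.0235}
plate fit [ 6.3100e-01 -6.0000e-03 -2.5697e+01] pitch 32.3 rollslope -0.4 83 137 [-24.  34. -43.] [52. 84.  7.]
```

>>> {"api": "apply_moves", "payload": {"deltas": [{"delta_pos": [0, 0, 5], "roll": 0}, {"delta_pos": [-2, 2, 15], "roll": 0}, {"delta_pos": [-6, 10, 30], "roll": 0}, {"delta_pos": [-10, 25, 55], "roll": 0}, {"delta_pos": [-10, 50, 80], "roll": 0}], "squeeze": 60}}

```text
t: 9.25
tcp_pos: [0.4322, -0.6026, 0.1739]
tool_rot: [1.0, 0.019, -0.001, 0.0]
contact_force: [0.1, -1.4, -4.2]
grip_width: 0.047
gripper_force: 62.8
```

>>> {"api": "apply_moves", "payload": {"deltas": [{"delta_pos": [-3, 36, 10], "roll": 0}, {"delta_pos": [-6, 72, 15], "roll": 0}, {"delta_pos": [-9, 108, 20], "roll": 0}, {"delta_pos": [-12, 144, 20], "roll": 0}, {"delta_pos": [-14, 165, 20], "roll": 0}]}}

```text
t: 9.67
tcp_pos: [0.422, -0.4306, 0.1956]
tool_rot: [1.0, 0.023, 0.0, -0.001]
contact_force: [0.8, 1.4, -4.8]
grip_width: 0.0472
gripper_force: 62.8
```

>>> {"api": "apply_moves", "payload": {"deltas": [{"delta_pos": [0, 36, 10], "roll": 0}, {"delta_pos": [0, 72, 15], "roll": 0}, {"delta_pos": [0, 108, 20], "roll": 0}, {"delta_pos": [0, 144, 20], "roll": 0}, {"delta_pos": [0, 160, 20], "roll": 0}]}}

```text
t: 10.08
tcp_pos: [0.4219, -0.2699, 0.2156]
tool_rot: [1.0, 0.024, 0.0, -0.0]
contact_force: [-0.1, 0.8, -5.5]
grip_width: 0.0476
gripper_force: 63.2
```

```bash
python3 tilt.py side s8
python3 - <<'E'
import numpy as np
s=np.load('s8.npz')
from h import *
st=state();uv=proj('side',np.array(st['tcp_pos'])).astype(int);print(uv)
u,v=uv;im=s['im'][max(0,v-60):v+60,max(0,u-60):u+60]
cv2.imwrite('pics/c8.png',np.clip(cv2.resize(im,(600,600),interpolation=cv2.INTER_CUBIC)*1.6,0,255).astype(np.uint8)[...,::-1])
E
```

```text
{'tcp_pos': [0.4221, -0.2681, 0.2154], 'contact_force': [-1.5967, 4.7201, -4.8724], 'moment': [0.3489, 0.1884, -0.0129], 'gripper_force': 63.2442}
plate fit [ 6.2700e-01  1.1000e-02 -2.5505e+01] pitch 32.1 rollslope 0.6 141 185 [-24.  34. -41.] [53. 84.  7.]
[301 122]
```

View pics/c8.png

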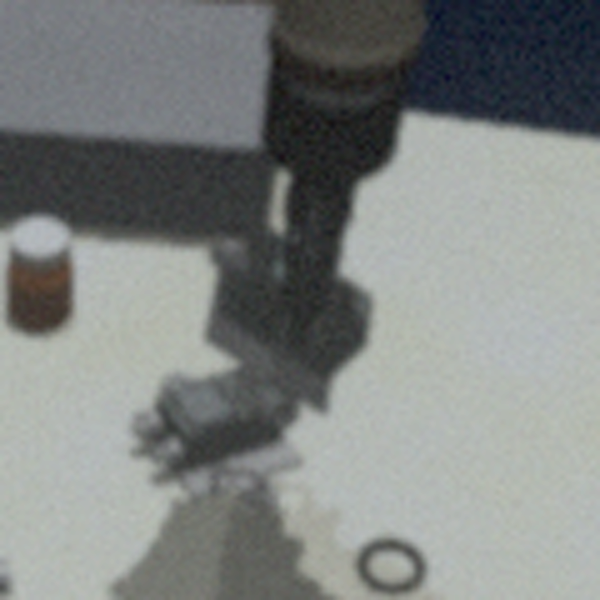

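```bash
cat > loc.py <<'E'
from m import *
import sys
def loc(f,t,th,n='side'):
    D=np.load(f+'.npz');d=D['d'];P=pts(n,d)*1000
    c,q=np.cos(y),np.sin(y)
    L=(P-t)@np.array([[c,-q,0],[q,c,0],[0,0,1]])
    a=np.radians(th);C,S=np.cos(a),np.sin(a)
    X=L[...,0]*C+L[...,2]*S;Z=-L[...,0]*S+L[...,2]*C;Y=L[...,1]
    ok=(d>0)
    m=ok&(Y>33)&(Y<84)&(Z<-10)&(Z>-35)&(abs(X)<60); zt=np.median(Z[m]);print('plate top Z',zt.round(1),m.sum(),'trend',np.polyfit(X[m&(abs(Z-zt)<4)],Z[m&(abs(Z-zt)<4)],1).round(3))
    e=ok&(Y>54)&(Y<90)&(abs(Z-zt)<5);h=X[e&(abs(X)<50)];print('ear X',np.percentile(h,[2,5,50,95,98]).round(1),'Y',np.percentile(Y[e],[90,98]).round(1),e.sum())
    b=ok&(Y>33)&(Y<47)&(abs(Z-zt)<5)&(abs(X)<70);print('body X',np.percentile(X[b],[2,5,50,95,98]).round(1))
    g=ok&(abs(Y-26)<5)&(Z>zt+4)&(Z<zt+36)&(abs(X)<70);print('house X',np.percentile(X[g],[1,3,50,97,99]).round(1),'Ymed',np.median(Y[g]).round(1))
if __name__=='__main__': loc(sys.argv[1],np.array(state()['tcp_pos'])*1000,float(sys.argv[2]))
E
python3 loc.py s8 32; python3 loc.py s8 31
```

```text
plate top Z -21.2 189 trend [ 2.0000e-03 -2.1273e+01]
ear X [-22.5 -21.    5.6  19.3  19.8] Y [83.4 89.3] 119
body X [-41.7 -37.5   0.4  44.8  46.6]
house X [-37.3 -36.3  12.3  43.   43.9] Ymed 25.1
plate top Z -21.2 189 trend [ 1.8000e-02 -2.1296e+01]
ear X [-22.2 -20.6   6.   19.7  20.2] Y [83.7 89.3] 118
body X [-41.4 -37.2   1.3  45.3  47. ]
house X [-37.5 -36.2  10.3  43.1  44.1] Ymed 25.1
```

>>> {"api": "apply_moves", "payload": {"deltas": [{"delta_pos": [3, 15, 2], "roll": 0}, {"delta_pos": [9, 48, 5], "roll": 0}, {"delta_pos": [16, 84, 8], "roll": 0}, {"delta_pos": [24, 120, 9], "roll": 0}, {"delta_pos": [32, 155, 10], "roll": 0}]}}

```text
t: 10.55
tcp_pos: [0.4538, -0.1195, 0.2255]
tool_rot: [1.0, 0.021, 0.001, 0.001]
contact_force: [-0.0, -0.6, -4.7]
grip_width: 0.0471
gripper_force: 63.5
```

>>> {"api": "apply_moves", "payload": {"deltas": [{"delta_pos": [8, 36, 0], "roll": 0}, {"delta_pos": [16, 72, 0], "roll": 0}, {"delta_pos": [24, 108, 0], "roll": 0}, {"delta_pos": [32, 144, 0], "roll": 0}, {"delta_pos": [40, 180, 0], "roll": 0}]}}

```text
t: 10.97
tcp_pos: [0.4939, 0.0605, 0.2253]
tool_rot: [1.0, 0.021, 0.001, 0.0]
contact_force: [0.6, -0.2, -3.9]
grip_width: 0.0473
gripper_force: 63.5
```

>>> {"api": "apply_moves", "payload": {"deltas": [{"delta_pos": [9, 34, -2], "roll": 0}, {"delta_pos": [20, 68, -6], "roll": 0}, {"delta_pos": [32, 96, -12], "roll": 0}, {"delta_pos": [44, 115, -18], "roll": 0}, {"delta_pos": [52, 121, -24], "roll": 0}]}}

```text
t: 11.38
tcp_pos: [0.5462, 0.1852, 0.2012]
tool_rot: [1.0, 0.023, 0.001, -0.002]
contact_force: [0.9, 0.3, -4.0]
grip_width: 0.0476
gripper_force: 63.3
```

```bash
python3 tilt.py side s9;python3 loc.py s9 32
python3 - <<'E'
import numpy as np
from h import *
im=np.load('s9.npz')['im']
it,_=snap('top','t9')
a=cv2.resize(im[190:310,140:260],(400,400),interpolation=cv2.INTER_CUBIC);b=cv2.resize(it[110:230,80:200],(400,400),interpolation=cv2.INTER_CUBIC)
cv2.imwrite('pics/c9.png',np.clip(np.hstack([a,b])*1.5,0,255).astype(np.uint8)[...,::-1]); print(state()['tool_rot'])
E
```

```text
{'tcp_pos': [0.547, 0.1839, 0.1999], 'contact_force': [2.557, 1.1551, -5.6498], 'moment': [0.1645, -0.2831, -0.0103], 'gripper_force': 63.3127}
plate fit [  0.63    0.028 -24.382] pitch 32.2 rollslope 1.6 363 503 [-25.  33. -40.] [51. 84.  9.]
plate top Z -19.4 454 trend [ 5.0000e-03 -1.9429e+01]
ear X [-22.6 -20.6   3.9  19.3  19.7] Y [86. 89.] 301
body X [-40.2 -37.8   4.8  44.   46.2]
house X [-37.9 -37.3 -16.9  44.1  44.4] Ymed 27.8
[ 9.99761741e-01  2.18221923e-02 -3.03002906e-04 -4.00872877e-04]
```

View pics/c9.png

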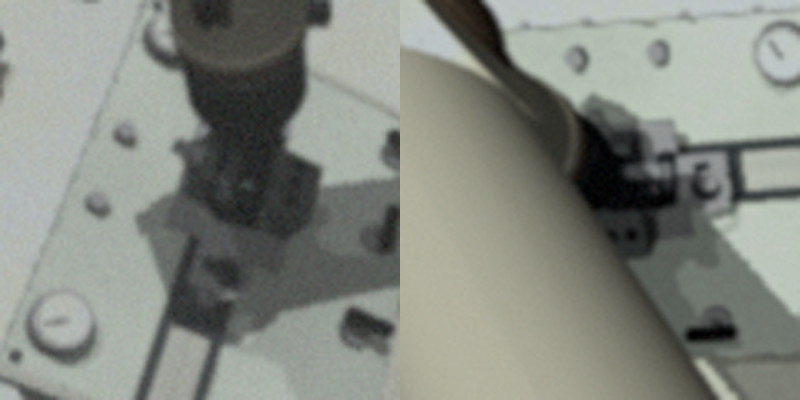

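>>> {"api": "apply_moves", "payload": {"deltas": [{"delta_pos": [1, 0, -2], "roll": 0}, {"delta_pos": [2, 0, -5], "roll": 0}, {"delta_pos": [3, 0, -8], "roll": 0}, {"delta_pos": [3, 0, -10], "roll": 0}, {"delta_pos": [3, 0, -10], "roll": 0}]}}

```text
t: 11.9
tcp_pos: [0.5483, 0.179, 0.1904]
tool_rot: [1.0, 0.02, -0.0, 0.0]
contact_force: [-0.5, -0.2, -4.8]
grip_width: 0.047
gripper_force: 63.4
```

```bash
python3 tilt.py side s10;python3 loc.py s10 32
python3 - <<'E'
from m import *
t=np.array(state()['tcp_pos'])*1000
im,d=snap('top','t10');P=pts('top',d)*1000
c,q=np.cos(y),np.sin(y);L=(P-t)@np.array([[c,-q,0],[q,c,0],[0,0,1]])
a=np.radians(32);C,S=np.cos(a),np.sin(a)
X=L[...,0]*C+L[...,2]*S;Z=-L[...,0]*S+L[...,2]*C;Y=L[...,1]
m=(d>0)&(Y<-50)&(Y>-95)&(Z<-12)&(Z>-30)&(abs(X)<60)
zt=np.median(Z[m]);e=m&(abs(Z-zt)<4);print('top: Z',zt,'X',np.percentile(X[e],[2,98]).round(1),'Ymin',np.percentile(Y[e],[0,2,5]).round(1),e.sum(),np.polyfit(X[e],Z[e],1).round(3))
vv,uu=np.nonzero(e);print(uu.min(),uu.max(),vv.min(),vv.max())
r=im[vv.min()-6:vv.max()+8,uu.min()-6:uu.max()+8]
cv2.imwrite('pics/c10.png',np.clip(cv2.resize(r,None,fx=14,fy=14,interpolation=cv2.INTER_CUBIC)*1.5,0,255).astype(np.uint8)[...,::-1][:600,:800]);print(r.shape,uu.min()-6,vv.min()-6)
E
```

```text
{'tcp_pos': [0.5483, 0.1794, 0.1906], 'contact_force': [-0.2392, 0.2998, -5.3196], 'moment': [-0.0164, 0.0363, 0.0028], 'gripper_force': 63.3848}
plate fit [ 6.210e-01  2.000e-03 -2.539e+01] pitch 31.8 rollslope 0.1 336 525 [-25.  33. -42.] [51. 83.  8.]
plate top Z -21.6 421 trend [ 4.0000e-03 -2.1549e+01]
ear X [-23.1 -21.3   3.7  19.2  19.9] Y [83.6 89.6] 245
body X [-41.3 -38.3   3.   43.2  45.7]
house X [-39.7 -37.4 -19.3  43.8  44. ] Ymed 26.0
top: Z -23.846666210096416 X [-21.9  21.7] Ymin [-80.3 -80.  -79.2] 137 [ 1.3000e-02 -2.3845e+01]
168 182 156 173
(31, 28, 3) 162 150
```

View pics/c10.png

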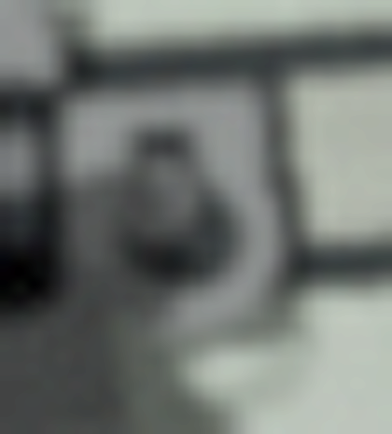

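>>> {"api": "apply_moves", "payload": {"deltas": [{"delta_pos": [2, 4, -3], "roll": 0}, {"delta_pos": [4.4, 9, -7], "roll": 0}, {"delta_pos": [4.4, 10, -7], "roll": 0}, {"delta_pos": [4.4, 10, -7], "roll": 0}, {"delta_pos": [4.4, 10, -7], "roll": 0}], "squeeze": 90}}

```text
t: 12.42
tcp_pos: [0.5527, 0.1907, 0.1836]
tool_rot: [1.0, 0.021, -0.0, -0.0]
contact_force: [-0.0, -0.4, -3.6]
grip_width: 0.0469
gripper_force: 96.3
```

>>> {"api": "apply_moves", "payload": {"deltas": [{"delta_pos": [1, 0, -1.7], "roll": 0}, {"delta_pos": [2, 0, -3.5], "roll": 0}, {"delta_pos": [3, 0.1, -5.2], "roll": 0}, {"delta_pos": [4, 0.1, -7], "roll": 0}, {"delta_pos": [4, 0.1, -7], "roll": 0}]}}

```text
t: 12.83
tcp_pos: [0.557, 0.19, 0.1763]
tool_rot: [1.0, 0.021, -0.0, 0.0]
contact_force: [1.0, -0.7, -4.3]
grip_width: 0.0469
gripper_force: 96.3
```

>>> {"api": "apply_moves", "payload": {"deltas": [{"delta_pos": [1, 0, -1.7], "roll": 0}, {"delta_pos": [2, 0, -3.5], "roll": 0}, {"delta_pos": [3, 0.1, -5.2], "roll": 0}, {"delta_pos": [3, 0.1, -5.2], "roll": 0}, {"delta_pos": [3, 0.1, -5.2], "roll": 0}]}}

```text
t: 13.25
tcp_pos: [0.5598, 0.1904, 0.1714]
tool_rot: [1.0, 0.021, -0.0, 0.0]
contact_force: [0.6, -0.0, -4.9]
grip_width: 0.0471
gripper_force: 96.3
```

Run:
```python
from m import *
s=state();print({k:np.round(s[k],4).tolist() for k in('tcp_pos','contact_force','moment','gripper_force')})
print('TCP rel to heads-level pose in U,V,N', (A@(np.array(s['tcp_pos'])*1000-[557.7,189.5,174.9])).round(1), 'F uvn',(A@np.array(s['contact_force'])).round(1))
```

```text
{'tcp_pos': [0.5598, 0.1904, 0.1714], 'contact_force': [0.5658, -0.0059, -4.9151], 'moment': [0.008, 0.0868, 0.0028], 'gripper_force': 96.284}
TCP rel to heads-level pose in U,V,N [ 0.1  0.8 -4.2] F uvn [-2.  -0.  -4.5]
```

>>> {"api": "apply_moves", "payload": {"deltas": [{"delta_pos": [0.5, 0, -0.9], "roll": 0}, {"delta_pos": [1, 0, -1.7], "roll": 0}, {"delta_pos": [1.5, 0, -2.6], "roll": 0}, {"delta_pos": [2, 0, -3.5], "roll": 0}, {"delta_pos": [2, 0, -3.5], "roll": 0}]}}

```text
t: 13.67
tcp_pos: [0.5618, 0.1906, 0.1683]
tool_rot: [1.0, 0.021, -0.0, 0.0]
contact_force: [-3.5, 0.0, 0.8]
grip_width: 0.0468
gripper_force: 97.0
```

>>> {"api": "apply_moves", "payload": {"deltas": [{"delta_pos": [0.5, 0, -0.9], "roll": 0}, {"delta_pos": [1, 0, -1.7], "roll": 0}, {"delta_pos": [1.5, 0, -2.6], "roll": 0}, {"delta_pos": [1.5, 0, -2.6], "roll": 0}, {"delta_pos": [1.5, 0, -2.6], "roll": 0}]}}

```text
t: 14.08
tcp_pos: [0.5633, 0.1907, 0.1659]
tool_rot: [1.0, 0.021, -0.0, 0.0]
contact_force: [-4.9, 0.3, 4.4]
grip_width: 0.0474
gripper_force: 97.4
```

```bash
cat > st.py <<'E'
from m import *
s=state();print({k:np.round(s[k],4).tolist() for k in('tcp_pos','contact_force','moment','gripper_force')})
print('TCP rel to heads-level pose in U,V,N', (A@(np.array(s['tcp_pos'])*1000-[557.7,189.5,174.9])).round(1), 'F uvn',(A@(np.array(s['contact_force'])+[0,0,4.2])).round(1))
E
python3 st.py; python3 tilt.py side s11; python3 loc.py s11 31
```

```text
{'tcp_pos': [0.5633, 0.1907, 0.1659], 'contact_force': [-4.864, 0.2951, 4.4414], 'moment': [-0.3061, 1.1398, -0.1489], 'gripper_force': 97.35}
TCP rel to heads-level pose in U,V,N [  0.3   1.  -10.6] F uvn [0.1 0.5 9.9]
{'tcp_pos': [0.5633, 0.1907, 0.1658], 'contact_force': [-5.8853, -0.9314, 4.7894], 'moment': [-0.3386, 1.1997, -0.1162], 'gripper_force': 97.3307}
plate fit [  0.633   0.037 -26.733] pitch 32.4 rollslope 2.1 332 613 [-25.  33. -42.] [51. 84.  8.]
plate top Z -21.2 530 trend [  0.022 -21.148]
ear X [-21.9 -21.1   1.6  19.5  20.1] Y [84.9 88.9] 201
body X [-40.5 -37.4   3.2  42.8  45.7]
house X [-38.3 -37.7 -20.5  43.7  44.1] Ymed 26.4
```

>>> {"api": "apply_moves", "payload": {"deltas": [{"delta_pos": [0.4, 0, -0.7], "roll": 0}, {"delta_pos": [-1.5, 0, -2], "roll": 0}, {"delta_pos": [-3.5, -0.2, -3], "roll": 0}, {"delta_pos": [-5, -0.2, -4], "roll": 0}, {"delta_pos": [-6, -0.3, -4.5], "roll": 0}]}}

```text
t: 14.55
tcp_pos: [0.5599, 0.1911, 0.1638]
tool_rot: [1.0, 0.021, 0.003, -0.0]
contact_force: [-2.4, 1.1, 15.4]
grip_width: 0.0468
gripper_force: 98.8
```

```bash
python3 st.py
```

```text
{'tcp_pos': [0.5599, 0.1911, 0.1638], 'contact_force': [-2.3581, 1.1261, 15.3954], 'moment': [-0.8934, 0.5073, -0.1552], 'gripper_force': 98.8361}
TCP rel to heads-level pose in U,V,N [ -3.6   1.5 -10.7] F uvn [ 7.8  1.2 18.1]
```

>>> {"api": "apply_moves", "payload": {"deltas": [{"delta_pos": [-0.8, 0, 1.2], "roll": 0}, {"delta_pos": [-2.5, -0.3, 0.2], "roll": 0}, {"delta_pos": [-4.2, -0.5, -0.8], "roll": 0}, {"delta_pos": [-6, -0.7, -1.8], "roll": 0}, {"delta_pos": [-6, -0.8, -1.8], "roll": 0}]}}

```text
t: 14.97
tcp_pos: [0.5545, 0.1902, 0.1605]
tool_rot: [1.0, 0.02, 0.003, -0.001]
contact_force: [6.2, 4.5, 2.9]
grip_width: 0.0468
gripper_force: 97.3
```

```bash
python3 st.py; python3 tilt.py side s12; python3 loc.py s12 31
```

```text
{'tcp_pos': [0.5545, 0.1902, 0.1605], 'contact_force': [6.1651, 4.463, 2.9121], 'moment': [-0.2596, -1.3955, -0.622], 'gripper_force': 97.3215}
TCP rel to heads-level pose in U,V,N [-10.    0.8 -10.9] F uvn [9.1 4.2 3. ]
{'tcp_pos': [0.5545, 0.1902, 0.1605], 'contact_force': [6.7968, 3.0974, 3.4078], 'moment': [-0.3384, -1.3804, -0.54], 'gripper_force': 97.2678}
plate fit [ 6.4800e-01  2.3000e-02 -2.6478e+01] pitch 32.9 rollslope 1.3 302 620 [-25.  33. -42.] [51. 84.  9.]
plate top Z -21.6 544 trend [  0.027 -21.344]
ear X [-21.8 -19.6   4.1  19.8  20.7] Y [85.1 88. ] 197
body X [-40.5 -37.9   3.5  44.2  46.7]
house X [-38.4 -36.8 -17.3  44.2  44.4] Ymed 26.4
```

>>> {"api": "apply_moves", "payload": {"deltas": [{"delta_pos": [0, 2, 0], "roll": 0}, {"delta_pos": [-1.7, 2, -1], "roll": 0}, {"delta_pos": [-3.5, 2, -2.5], "roll": 0}, {"delta_pos": [-5.2, 2, -3.5], "roll": 0}, {"delta_pos": [-5.2, 2, -3.5], "roll": 0}]}}

```text
t: 15.43
tcp_pos: [0.5486, 0.1906, 0.1566]
tool_rot: [1.0, 0.02, 0.002, 0.0]
contact_force: [5.9, -1.3, 6.1]
grip_width: 0.0469
gripper_force: 97.3
```

```bash
python3 st.py
```

```text
{'tcp_pos': [0.5486, 0.1906, 0.1566], 'contact_force': [5.9457, -1.3416, 6.1027], 'moment': [-1.0025, -1.3437, -0.6247], 'gripper_force': 97.3451}
TCP rel to heads-level pose in U,V,N [-17.    1.5 -11.3] F uvn [10.2 -1.6  6. ]
```

>>> {"api": "apply_moves", "payload": {"deltas": [{"delta_pos": [-1, 0, -0.6], "roll": 0}, {"delta_pos": [-2, 0, -1.2], "roll": 0}, {"delta_pos": [-3.5, -0.1, -2], "roll": 0}, {"delta_pos": [-5, -0.2, -3], "roll": 0}, {"delta_pos": [-5, -0.2, -3], "roll": 0}]}}

```text
t: 15.85
tcp_pos: [0.5481, 0.1906, 0.1561]
tool_rot: [1.0, 0.019, 0.007, -0.001]
contact_force: [11.2, -0.5, 11.5]
grip_width: 0.0467
gripper_force: 98.4
```

```bash
python3 st.py; python3 tilt.py side s13; python3 loc.py s13 31
```

```text
{'tcp_pos': [0.5481, 0.1906, 0.1561], 'contact_force': [11.2013, -0.4905, 11.549], 'moment': [-1.3813, -2.9376, -0.9127], 'gripper_force': 98.4256}
TCP rel to heads-level pose in U,V,N [-17.7   1.5 -11.5] F uvn [17.5 -1.   8.1]
{'tcp_pos': [0.5481, 0.1907, 0.1561], 'contact_force': [11.8311, 0.0529, 12.1753], 'moment': [-1.3354, -2.8663, -0.8652], 'gripper_force': 98.3957}
plate fit [  0.647  -0.186 -18.264] pitch 32.9 rollslope -10.5 250 625 [-24.  33. -42.] [52. 84.  8.]
plate top Z -22.0 572 trend [  0.032 -21.74 ]
ear X [-21.3 -19.7   5.5  25.6  27.6] Y [86.1 88.7] 192
body X [-40.5 -37.9   4.3  44.5  47.3]
house X [-38.  -36.5 -16.   44.2  44.6] Ymed 26.5
```

>>> {"api": "apply_moves", "payload": {"deltas": [{"delta_pos": [1, 0, 0.6], "roll": 0}, {"delta_pos": [2, 0, 1.2], "roll": 0}, {"delta_pos": [2.5, 0, 1.8], "roll": 0}, {"delta_pos": [2.5, 0, 1.8], "roll": 0}, {"delta_pos": [2.5, 0, 1.8], "roll": 0}], "squeeze": 20}}

```text
t: 16.32
tcp_pos: [0.5482, 0.1906, 0.1563]
tool_rot: [1.0, 0.019, 0.004, -0.001]
contact_force: [10.0, 0.1, 6.0]
grip_width: 0.0471
gripper_force: 97.1
```

>>> {"api": "apply_moves", "payload": {"deltas": [{"delta_pos": [0, 0, 0], "roll": 0}, {"delta_pos": [0, 0, 0], "roll": 0}, {"delta_pos": [0, 0, 0], "roll": 0}, {"delta_pos": [0, 0, 0], "roll": 0}, {"delta_pos": [0, 0, 0], "roll": 0}], "claw": 0.25}}

```text
t: 16.73
tcp_pos: [0.5426, 0.1912, 0.1537]
tool_rot: [1.0, 0.021, -0.001, 0.0]
contact_force: [-0.3, -0.6, -0.3]
grip_width: 0.0638
gripper_force: 0.0
```

```bash
python3 st.py; python3 tilt.py side s14; python3 loc.py s14 30
```

```text
{'tcp_pos': [0.5426, 0.1912, 0.1537], 'contact_force': [-0.2895, -0.5726, -0.3097], 'moment': [-0.0255, 0.0171, 0.0101], 'gripper_force': 0.0}
TCP rel to heads-level pose in U,V,N [-23.6   2.3 -10.9] F uvn [ 1.7 -0.6  3.5]
{'tcp_pos': [0.5429, 0.1912, 0.1539], 'contact_force': [0.2424, -0.1588, -0.0389], 'moment': [0.0093, -0.0106, -0.0388], 'gripper_force': 0.0}
plate fit [  0.986  -0.2   -29.452] pitch 44.6 rollslope -11.3 159 616 [-23.  33. -60.] [45. 84.  4.]
plate top Z -21.7 534 trend [ 8.0000e-03 -2.1299e+01]
ear X [-15.1 -13.3  12.6  31.7  33.9] Y [85.1 88.2] 198
body X [-34.  -31.9  16.6  51.4  52.6]
house X [-29.8 -29.4  34.   51.3  51.5] Ymed 25.8
```

Released, no load on the tool. Retreat straight up and check.

>>> {"api": "apply_moves", "payload": {"deltas": [{"delta_pos": [0, 0, 6], "roll": 0}, {"delta_pos": [0, 0, 16], "roll": 0}, {"delta_pos": [0, 0, 30], "roll": 0}, {"delta_pos": [0, 0, 50], "roll": 0}, {"delta_pos": [0, 0, 75], "roll": 0}]}}

```text
t: 17.2
tcp_pos: [0.5431, 0.1911, 0.2306]
tool_rot: [1.0, 0.021, -0.001, 0.0]
contact_force: [-0.0, -0.3, -0.3]
grip_width: 0.064
gripper_force: 0.0
```

>>> {"api": "apply_moves", "payload": {"deltas": [{"delta_pos": [-20, -30, 10], "roll": 0}, {"delta_pos": [-40, -62, 20], "roll": 0}, {"delta_pos": [-60, -95, 30], "roll": 0}, {"delta_pos": [-80, -128, 30], "roll": 0}, {"delta_pos": [-100, -160, 30], "roll": 0}]}}

```text
t: 17.62
tcp_pos: [0.4435, 0.0303, 0.2613]
tool_rot: [1.0, 0.021, 0.002, 0.001]
contact_force: [-0.0, -1.3, 0.2]
grip_width: 0.064
gripper_force: 0.0
```

>>> {"api": "apply_moves", "payload": {"deltas": [{"delta_pos": [-10, -38, 0], "roll": 0}, {"delta_pos": [-20, -76, 0], "roll": 0}, {"delta_pos": [-30, -114, 0], "roll": 0}, {"delta_pos": [-40, -152, 0], "roll": 0}, {"delta_pos": [-50, -190, 0], "roll": 0}]}}

```text
t: 18.03
tcp_pos: [0.3935, -0.1605, 0.2614]
tool_rot: [1.0, 0.021, 0.001, 0.001]
contact_force: [0.5, -1.0, 0.1]
grip_width: 0.0641
gripper_force: 0.0
```

Run:
```python
from m import *
im,d=snap('side','s15');it,dt=snap('top','t15')
a=cv2.resize(im[190:310,140:260],(400,400),interpolation=cv2.INTER_CUBIC);b=cv2.resize(it[100:230,85:215],(400,400),interpolation=cv2.INTER_CUBIC)
cv2.imwrite('pics/c15.png',np.clip(np.hstack([a,b])*1.5,0,255).astype(np.uint8)[...,::-1])
for n,D in(('side',d),('top',dt)):
    Q=(pts(n,D)*1000-M0)@A.T;X,Y,Z=Q[...,0],Q[...,1],Q[...,2]
    g=(D>0)&(Z>38)&(Z<56)&(abs(X)<90)&(abs(Y)<60);q=Q[g]
    r=cv2.minAreaRect(q[:,:2].astype(np.float32));print(n,'house top',r,np.median(q[:,2]).round(1),np.polyfit(q[:,0],q[:,2],1).round(3))
    print(' x pct',np.percentile(q[:,0],[1,99]).round(1),'y',np.percentile(q[:,1],[1,99]).round(1))
    e=(D>0)&(Z>0)&(Z<10)&(abs(abs(Y)-68)<14)&(abs(X)<60);print(' ears z',np.median(Z[e&(Y>0)]).round(1),np.median(Z[e&(Y<0)]).round(1))
print(state()['contact_force'])
```

```text
side house top ((-9.507781982421875, 4.418840408325195), (83.69922637939453, 49.00576400756836), 0.36650875210762024) 47.0 [-0.    46.674]
 x pct [-50.2  32. ] y [-18.6  27.9]
 ears z 6.2 5.7
top house top ((-8.775199890136719, -0.1393299102783203), (49.04718780517578, 84.3895492553711), 89.2275619506836) 47.1 [-7.000e-03  4.681e+01]
 x pct [-49.5  32.7] y [-24.   23.1]
 ears z 5.8 6.0
[ 0.12040843  0.289368   -0.2684109 ]
```

View pics/c15.png

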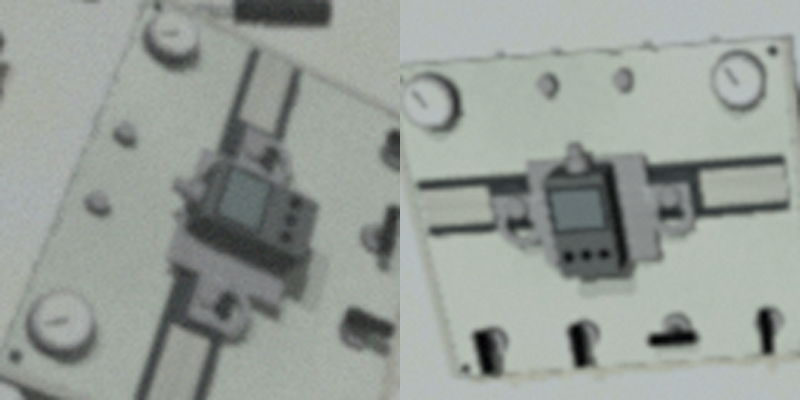

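The pictures show the readout hanging flat, with both studs at the upper ends of the slots. The box centre is about -9 mm in mount x (home is -8), and the plate is lifted 3 mm.

```bash
python3 -c "
from station import *
print(sign_off())"
```

```text
the job is handed in; nothing more can be done
None
```

The pressure readout hangs by itself on both studs, fully home at the ends of the slots; the arm is clear of it, and I handed the job in at about 18 s of robot time.

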